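# Third hand at the printer-frame jig

## Robot

A 6-joint arm with a two-finger parallel gripper is mounted at the origin on the work surface. World frame = base frame: x ahead of the robot, y to its left, z up, the work surface at z = 0. Lengths are in m, angles in rad, forces in N, time in s.
With the tool pointing down it reaches from about 0.325 to 0.9 m from the base axis. Payload 6.1 kg.
Tool frame: the origin (TCP) lies at the very end of the fingers, on their centre line; the grasp point (between the pads) lies bot.pinch_z behind it (bot.pinch_z is the distance from the TCP to the grasp point, in m); z points along the fingers, x is the direction in which the jaws open and shut, and the axes are right-handed (so a half turn about z gives the same grasp; the last joint's range is limited). The gripper opens to 87 mm and grips with 3 to 60 N. Pads are 19 mm wide; open, the fingers measure 117 mm over their backs; the gripper's body (75 mm by 190 mm) begins 51 mm behind the grasp point.
Start: joints at [-1.229, 0.22, 1.526, -0, 1.395, -0.126], TCP at [0.282, -0.558, 0.223] pointing down, gripper open.
Joint ranges: [-2.98, 2.98], [-0.91, 2.08], [0.09, 2.57], [-1.24, 4.39], [0.2, 2.65], [-2.68, 2.68]. Speed limits (rad/s): [2.57, 2.57, 3.01, 3.14, 3.14, 3.14].

## Interface

Orientations are given as a unit quaternion [w, x, y, z].
In Python, from plant import bot gives the robot as it stands. The module is installed in compiled form; this text tells all that it offers.
- The arm moves only by the tool play_rows, never from a script. Its argument "motion" is a list of rows, each a list of 7 numbers: the shift along the tool's x, y, z in cm, then the turn, a rotation vector about the tool's x, y, z in rad, then the gripper's target within -1 to 1 (shut at 1, half-way at 0, fully open at -1). A call has 1 to 20 rows; each row shifts and turns the pose as measured when the row begins, along the tool's axes as they then stand; what a row does not reach is not made up. A row lasts 1/10 s, in which the tool goes at most 50 mm and 8.59 degrees, less where a joint would pass 70% of its speed; a pose out of reach is approached as far as the arm can. A call is refused whole if a number of a shift passes 5 or a number of a turn 0.15, either way. A call with a gripper value outside its range is refused whole. The fingers move at their own pace and stop on an object; "grip_force" is the grip in N (left out, the last holds). Time passes only in rows, so rows that do not move let the fingers close. It gives the time, the measured TCP pose, the force and the opening at its end, in the units of the state.
- bot.state(): the state, without advancing time (a new reading comes with each control period).
- bot.capture(name): name is "scene" or "top" or "wrist"; returns a dict with "frame" (420x560x3 uint8, red, green, blue), "fx", "fy", "cx", "cy" (pixels), "world_from_camera" (4x4, takes a point from camera to world coordinates); the wrist camera has in their place "mount" (4x4, takes a point from camera to tool coordinates, whose origin is the TCP and whose axes are the tool frame's). Camera axes: x right, y up, looking along -z (the intrinsics and any distortion apply to the point x, -y, -z); pixel columns grow to the right and rows downward; lengths in m; the calibration is good to about 2 mm. A picture is of the moment at which its call begins: read the wrist's pose just before it. There is no depth.
- bot.close_job(): hands the job in, once; it reports no verdict.
The state is a dict: "t": time; "q": joint angles; "qd": joint speeds; "effort": joint torques, N m; "eef_pos": TCP position; "eef_rot": TCP orientation; "force": force on the tool from outside, world axes, zero at the start; "ft_torque": the same for the moment, N m; "width": opening from 0.0 (shut) to 1.0 (fully open).
Only numpy, scipy, OpenCV 4.12 (cv2) and the standard library are available. Lean on these libraries where they do the work, as an engineer would, in place of code of your own. Each camera call takes 0.05 s, during which the arm holds its last target.

## Task

Start the screwdriver station: press its round key all the way down and let it up, then press its long bar key all the way down and let it up; never press the square key, and only one key at a time. Then lay the longer of the two aluminium posts flat in the channel of the jig and push its end square against the sprung shoe with a steady push of about 10 N (the shoe about half way along its 30 mm travel), never driving the shoe to its end stop. Finish while still holding the post pressed there, so that a colleague can drive the screws, and leave everything else where it lies.

Things in the scene. Friction and masses are not known exactly. Their poses are not given: they have to be found in the camera images.
- post: the longer aluminium post, the part to be held: a bar 100 mm long (x), 30 mm wide (y), 40 mm high (z), 0.15 to 0.3 kg, lying on the table on a 100 x 30 mm face; both ends are alike. Origin at the centre of its underside, x along its length
- jig: fixed assembly jig: dark steel plate 280 x 120 x 12 mm, origin at the centre of its underside, x lengthwise, away from the robot to the shoe. Its top is the bed. Two rails 8 mm high, 12 mm wide, at x = -130 to 0 mm, leave a 38 mm channel along y = 0, in which the post lies lengthwise on the bed. An end block 90 mm wide, 50 mm high above the bed, stands behind the shoe at x = 106 to 128 mm
- shoe_face (a point): middle of the shoe's front face, against which the post's end is pressed: a grey upright plate 60 mm wide, 12 mm thick, its top 43 mm above the bed. This point lies 20 mm above the bed on the jig's centre line, 30 mm in x from the jig's origin when unpressed; it moves with the shoe. Axes as the jig's
- shoe (a joint): how far the shoe is pushed in along the jig's x (m): 0 free, 0.030 at its end stop. A spring pushes back with 0.7 N per mm: 10 N at about 14 mm
- station: the screwdriver station, fixed: a grey box 120 x 190 x 45 mm with three pale keys in a row along its y, 52 mm apart and in any order, their centres 12 mm in front (-x) of its middle. Origin at the centre of its underside, x away from the robot. Key tops stand 18 mm above the box, 63 mm above the table
- round_key (a joint): travel of the round key (m): 0 up, 0.007 fully down; a spring returns it, fully down takes about 5 N. The key is a disc 28 mm across
- round_key_top (a point): centre of the top face of the round key; z points up (it is pressed straight down), x and y are the station's axes
- bar_key (a joint): travel of the long bar key (m): 0 up, 0.007 fully down; a spring returns it, fully down takes about 5 N. The key is 44 mm long in the station's x, 14 mm wide
- bar_key_top (a point): centre of the top face of the long bar key; z points up (it is pressed straight down), x and y are the station's axes
- square_key (a joint): travel of the square key (m): 0 up, 0.007 fully down; a spring returns it, fully down takes about 5 N. The key is 24 x 24 mm. Not to be pressed
- square_key_top (a point): centre of the top face of the square key; z points up (it is pressed straight down), x and y are the station's axes
- offcut: the shorter aluminium post, 60 x 30 x 40 mm, same section as the long one; a bystander. Origin at the centre of its underside, x along its length
- screwdriver: a loose screwdriver lying flat on the table; a bystander
- jar: a small pale jar, 50 mm across and 55 mm high; a bystander. Origin under its centre
- fan: a square cooling fan, 70 x 70 x 25 mm, lying flat; a bystander. Origin under its centre
- wrench: a loose wrench lying flat; a bystander
- nut_tray: a grey open tray, 90 x 120 x 30 mm; a bystander. Origin under its centre
Not all that is in view belongs to the job. What is shaped like the post but green or turquoise is not meant.

How it is judged:
On the way, in this order (a step that is already met when the one before it is completed fails the run):
1. the round key is pressed down while the others are up (value of joint round_key above 0.005 m and value of joint each of bar_key, square_key below 0.002 m), for 0.1 s.
2. then the bar key is pressed down while the others are up (value of joint bar_key above 0.005 m and value of joint each of round_key, square_key below 0.002 m), for 0.1 s.
3. the post lies in the channel and presses the shoe with 6 to 14 N for one second, all keys up (z of post in the frame of jig between 0.009 and 0.016 m and angle between post's own z axis and vertical below 0.06 rad and angle between the x axis of post and the x axis of jig, either way round below 0.1 rad and y of post in the frame of jig between -0.007 and 0.007 m and x of post in the frame of shoe_face between -0.054 and -0.046 m and value of joint shoe between 0.0086 and 0.02 m and contact force between the fingers and post above 2 N and value of joint each of round_key, bar_key, square_key below 0.002 m), for 1 s.
At the end, for the whole second after the job is handed in: Fingers still hold the long post (over 2 N); it rests on the bed (4 mm, 0.06 rad), along the channel (7 mm, 0.1 rad), end against the shoe (4 mm), still; the shoe is pushed in 8.6 to 20 mm, a push of 6 to 14 N; all keys are up (all of step 3 and linear speed of post below 0.01 m/s); the arm keeps its last pose, push and grip.
It fails at once if the square key is pressed (value of joint square_key above 0.003 m).
It fails at once if the round and bar keys are pressed together (value of joint each of round_key, bar_key above 0.003 m).
It fails at once if the shoe is driven to its end stop (value of joint shoe above 0.0285 m).
It fails at once if another loose thing is moved by more than 30 mm (distance of any of offcut, screwdriver, jar, fan, wrench, nut_tray from where it was at the start of the episode above 0.03 m).
It also fails if it takes over 58 s, if anything falls off the work surface, if the arm or the gripper's body presses on something with over 40 N, if the wrist force passes 120 N, or if a joint passes its speed limit or range.

## Working session

There is one attempt and no reset: what is moved stays moved. The work goes in short steps, Python scripts to look and compute and a tool call to move; the robot and the scene stay as the last step left them, time stands still between calls to the robot, and variables do not carry over. Pictures are saved under pics/ and viewed, and the job is handed in when it is done.

Besides the shell and the picture viewer there is one more tool, called after "Call:" by a JSON object that holds its "op" and its "data". play_rows: Moves the arm, as the interface text tells. Its arguments: {"type":"object","properties":{"motion":{"type":"array","items":{"type":"array","items":{"type":"number"}}},"grip_force":{"type":"number"}},"required":["motion"]}

```bash
mkdir -p pics
cat > h.py <<'E'
import numpy as np, cv2
from plant import bot
def snap(n,f):
    c=bot.capture(n); cv2.imwrite('pics/'+f,c['frame'][:,:,::-1]); return c
E
python3 - <<'E'
from h import *
import pickle
print(bot.state(), bot.pinch_z)
d={}
for n in('scene','top'):
    d[n]=snap(n,n+'0.png'); print({k:v for k,v in d[n].items() if k!='frame'})
pickle.dump(d,open('c0.pkl','wb'))
E
```

```text
{'t': 0.0, 'q': array([-1.22911204e+00,  2.21204492e-01,  1.52762888e+00,  2.29658865e-05,
        1.39467095e+00, -1.26110660e-01]), 'qd': array([-0.00153361,  0.0007956 ,  0.00059867, -0.00049616, -0.00122686,
       -0.00060475]), 'effort': array([ 9.61915175e-04, -4.94599843e+01, -3.87378395e+01,  6.98495773e-02,
        5.68537298e-02, -1.44295391e-04]), 'eef_pos': array([ 0.28161363, -0.5572679 ,  0.22144124]), 'eef_rot': array([-6.08052988e-04,  8.51737721e-01, -5.23967499e-01, -7.37580116e-04]), 'force': array([0.48956228, 0.38219505, 0.72662076]), 'ft_torque': array([-0.00248914, -0.02231735,  0.00841512]), 'width': 1.0012667616634412} 0.0187
{'fx': 410.87596184687646, 'fy': 410.87596184687646, 'cx': 281.4121595013411, 'cy': 206.4147661108375, 'world_from_camera': array([[ 0.71486359, -0.37395782,  0.59086851,  1.2078014 ],
       [ 0.69925672,  0.38613408, -0.60161492, -0.60246574],
       [-0.00317587,  0.84324138,  0.53752571,  0.66959034],
       [ 0.        ,  0.        ,  0.        ,  1.        ]])}
{'fx': 537.9899544409651, 'fy': 537.9899544409651, 'cx': 275.36793918286764, 'cy': 207.6168875715078, 'world_from_camera': array([[ 3.03050875e-04,  9.91406645e-01, -1.30815795e-01,
         2.86842469e-01],
       [-9.99971813e-01,  1.28183620e-03,  7.39802556e-03,
         8.19060668e-02],
       [ 7.50213612e-03,  1.30809866e-01,  9.91379088e-01,
         1.99228323e+00],
       [ 0.00000000e+00,  0.00000000e+00,  0.00000000e+00,
         1.00000000e+00]])}
```

View pics/scene0.png

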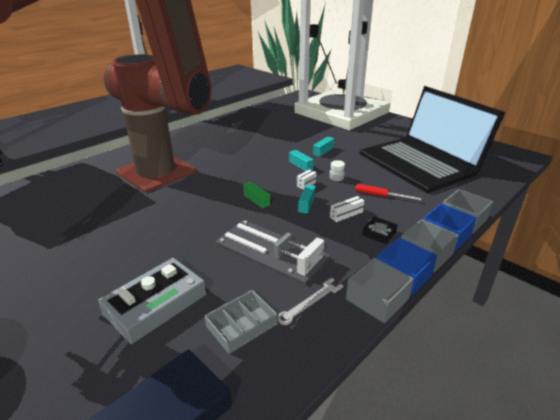

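View pics/top0.png

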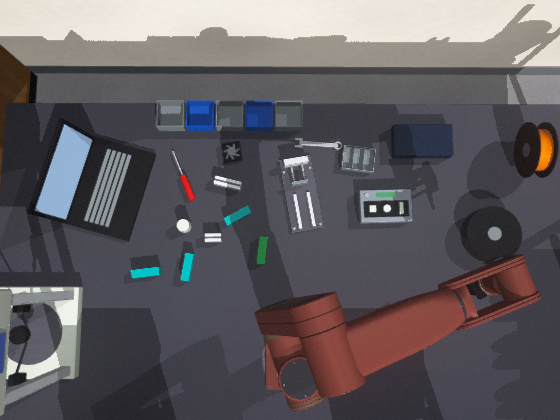

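Run:
```python
import cv2
a=cv2.imread('pics/top0.png')
cv2.imwrite('pics/top0z.png',cv2.resize(a[60:340,60:460],None,fx=2,fy=2,interpolation=cv2.INTER_CUBIC))
```

```text
(no output)
```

View pics/top0z.png

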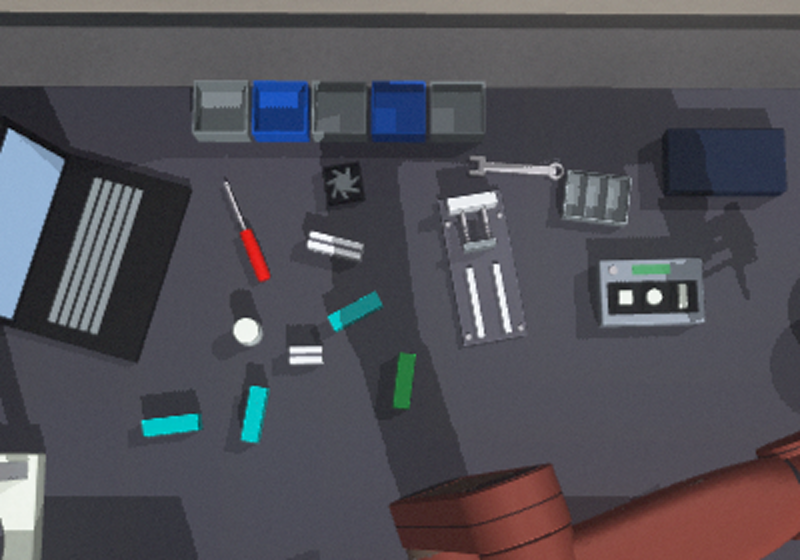

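The top view shows, in top0 pixels:
- **Aluminium posts:** a long one at about (227,183) and a short one at about (212,238). The turquoise and green bars at (237,215), (187,266), (145,271) and (262,250) don't count.
- **Jig:** at about (301,195), with the shoe at the top.
- **Station:** at (386,207), keys from left to right square (373), round (387) and bar (402).

The long post is the bare-aluminium one at (227,183). I'll confirm that from the wrist camera.

```bash
cat >> h.py <<'E'
def ray(c,u,v,T=None):
    T=c['world_from_camera'] if T is None else T
    d=np.array([(u-c['cx'])/c['fx'],-(v-c['cy'])/c['fy'],-1.]); return T[:3,3],T[:3,:3]@d
def onz(c,u,v,z,T=None):
    o,d=ray(c,u,v,T); return o+d*(z-o[2])/d[2]
def tool():
    s=bot.state(); q=s['eef_rot']; from scipy.spatial.transform import Rotation as R
    T=np.eye(4); T[:3,:3]=R.from_quat([q[1],q[2],q[3],q[0]]).as_matrix(); T[:3,3]=s['eef_pos']; return T,s
def wsnap(f):
    T,s=tool(); c=snap('wrist',f); c['world_from_camera']=T@c['mount']; return c
E
python3 - <<'E'
from h import *
import pickle
d=pickle.load(open('c0.pkl','rb')); c=d['top']
Z=lambda p:(60+p[0]/2,60+p[1]/2)
for n,p,z in [('sq',(626,297),.063),('rd',(654,296),.063),('bar',(683,296),.063),('post',(335,246),.04),('offcut',(306,355),.04),
 ('jigFL',(464,345),.012),('jigFR',(524,336),.012),('jigBL',(439,203),.012),('jigBR',(497,192),.012),('jar',(246,331),.055),('turq',(355,311),.04)]:
    print(n,onz(c,*Z(p),z).round(3))
T,s=tool(); print(T.round(3))
w=wsnap('w0.png'); print(w['mount'].round(4),w['fx'],w['cx'],w['cy'],w.keys())
E
```

```text
sq [ 0.539 -0.286  0.063]
rd [ 0.541 -0.337  0.063]
bar [ 0.541 -0.39   0.063]
post [0.636 0.244 0.04 ]
offcut [0.435 0.294 0.04 ]
jigFL [0.456 0.006 0.012]
jigFR [ 0.472 -0.105  0.012]
jigBL [0.723 0.052 0.012]
jigBR [ 0.744 -0.057  0.012]
jar [0.477 0.401 0.055]
turq [0.515 0.206 0.04 ]
[[ 0.451 -0.893 -0.001  0.282]
 [-0.893 -0.451  0.002 -0.557]
 [-0.002 -0.    -1.     0.222]
 [ 0.     0.     0.     1.   ]]
[[ 1.000e+00 -2.000e-04  3.000e-04  1.000e-04]
 [-1.000e-04 -9.523e-01 -3.050e-01 -8.400e-02]
 [ 4.000e-04  3.050e-01 -9.523e-01 -1.621e-01]
 [ 0.000e+00  0.000e+00  0.000e+00  1.000e+00]] 315.70561921338805 281.4671859721807 208.75266996633178 dict_keys(['frame', 'fx', 'fy', 'cx', 'cy', 'mount', 'world_from_camera'])
```

View pics/w0.png

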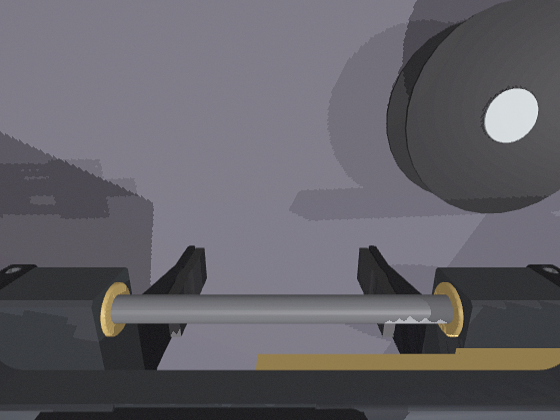

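```bash
cat >> h.py <<'E'
def plan(x,y,z,yaw,n=None):
    """rows to reach TCP x,y,z with tool x at world angle yaw (deg); tool down"""
    from scipy.spatial.transform import Rotation as R
    T,s=tool(); a=np.deg2rad(yaw)
    G=np.array([[np.cos(a),np.sin(a),0],[np.sin(a),-np.cos(a),0],[0,0,-1]]) 
    rv=R.from_matrix(T[:3,:3].T@G).as_rotvec(); D=np.array([x,y,z])-T[:3,3]
    n=n or int(max(np.ceil(np.abs(D).max()/.04),np.ceil(np.abs(rv).max()/.13),1))
    for i in range(n):
        Ri=R.from_matrix(T[:3,:3])*R.from_rotvec(rv*i/n)
        print((Ri.inv().apply(D)/n*100).round(2).tolist(),(rv/n).round(3).tolist())
def st():
    T,s=tool(); print('t',round(s['t'],2),'p',s['eef_pos'].round(4),'yaw',np.rad2deg(np.arctan2(T[1,0],T[0,0])).round(2),'tz',T[:3,2].round(4),'F',s['force'].round(2),'w',round(s['width'],3),'q',s['q'].round(2))
E
python3 -c "
from h import *
plan(.49,-.337,.22,-90)"
```

```text
[-1.71, -4.76, 0.03] [0.0, 0.0, 0.078]
[-2.08, -4.61, 0.03] [0.0, 0.0, 0.078]
[-2.43, -4.43, 0.03] [0.0, 0.0, 0.078]
[-2.77, -4.23, 0.03] [0.0, 0.0, 0.078]
[-3.09, -4.0, 0.03] [0.0, 0.0, 0.078]
[-3.39, -3.75, 0.03] [0.0, 0.0, 0.078]
```

Call:
{"op": "play_rows", "data": {"motion": [[-1.7,-4.7,0,0,0,0.078,1],[-2.1,-4.6,0,0,0,0.078,1],[-2.4,-4.4,0,0,0,0.078,1],[-2.8,-4.2,0,0,0,0.078,1],[-3.1,-4.0,0,0,0,0.078,1],[-3.4,-3.7,0,0,0,0.078,1],[0,0,0,0,0,0,1],[0,0,0,0,0,0,1]], "grip_force": 20}}

```text
t: 0.95
eef_pos: [0.4906, -0.3354, 0.2183]
eef_rot: [0.0, -0.699, 0.715, 0.003]
force: [0.7, 0.8, 0.6]
width: 0.356
```

```bash
python3 -c "
from h import *
st(); c=wsnap('w1.png')
import pickle; pickle.dump(c,open('w1.pkl','wb'))"
```

```text
t 0.95 p [ 0.4906 -0.3354  0.2183] yaw -91.33 tz [-0.0032  0.0044 -1.    ] F [0.69 0.78 0.62] w 0.356 q [-0.73  0.15  1.61  0.    1.38  0.86]
```

View pics/w1.png

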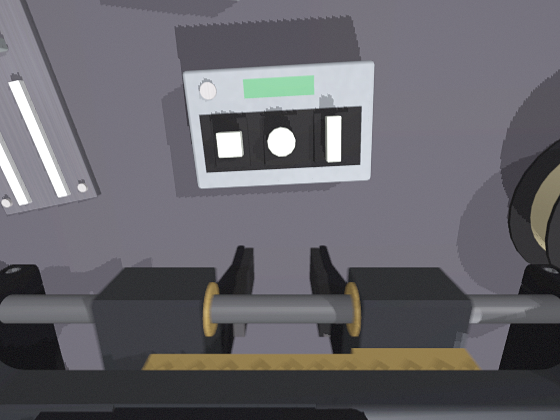

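Wrist view: square key at (230,145), round at (281,142) and bar at (333,138). The small pale disc at (207,90) is a lamp or knob on the box, not one of the three keys.

Run:
```python
from h import *
import pickle
c=pickle.load(open('w1.pkl','rb')); g=c['frame'].min(2)
m=(g>225).astype(np.uint8); n,l,s,ce=cv2.connectedComponentsWithStats(m)
for i in range(1,n):
    if s[i,4]>80: print(s[i],ce[i].round(1),onz(c,*ce[i],.063).round(4))
st();
```

```text
[   9   81   58  116 1224] [ 37.2 137.4] [ 0.5517 -0.0951  0.063 ]
[200  83  16  16 193] [207.4  90.4] [ 0.5912 -0.2674  0.063 ]
[327 116  14  46 612] [333.6 138.1] [ 0.5444 -0.3875  0.063 ]
[268 128  27  28 599] [281.1 141.5] [ 0.5423 -0.3357  0.063 ]
[216 132  26  25 566] [228.8 144.3] [ 0.5408 -0.2839  0.063 ]
[  0 144  28  61 517] [ 11.5 177.8] [ 0.5118 -0.0579  0.063 ]
t 1.0 p [ 0.4905 -0.3355  0.2182] yaw -91.37 tz [-0.0028  0.0051 -1.    ] F [ 0.19  0.67 -0.48] w 0.312 q [-0.73  0.15  1.61  0.    1.38  0.86]
```

Call:
{"op": "play_rows", "data": {"motion": [[0,-2.6,4.0,0,0,0.02,1],[0,-2.6,4.0,0,0,0,1],[0,0,4.0,0,0,0,1],[0,0,1.0,0,0,0,1],[0,0,0,0,0,0,1]]}}

```text
t: 1.5
eef_pos: [0.5408, -0.3457, 0.0876]
eef_rot: [0.0, -0.689, 0.725, -0.0]
force: [0.0, -1.4, 0.3]
width: 0.009
```

```bash
python3 -c "
from h import *
st(); plan(.542,-.336,.08,-91.5)"
```

```text
t 1.5 p [ 0.5408 -0.3457  0.0876] yaw -92.93 tz [ 7.e-04 -5.e-04 -1.e+00] F [ 0.04 -1.37  0.25] w 0.009 q [-0.69  0.38  1.59  0.    1.17  0.93]
[-0.97, -0.07, 0.76] [-0.001, -0.0, -0.025]
```

Call:
{"op": "play_rows", "data": {"motion": [[-1.0,-0.1,0.6,0,0,-0.025,1],[0,0,0,0,0,0,1],[0,0,0,0,0,0,1]]}}

```text
t: 1.8
eef_pos: [0.5426, -0.3382, 0.0859]
eef_rot: [0.0, -0.698, 0.716, -0.003]
force: [-0.1, -0.3, 1.1]
width: 0.007
```

```bash
python3 -c "
from h import *
st(); plan(.542,-.336,.066,-91.5)
c=wsnap('w2.png')"
```

```text
t 1.8 p [ 0.5426 -0.3382  0.0859] yaw -91.52 tz [ 0.0047 -0.004  -1.    ] F [-0.09 -0.29  1.06] w 0.007 q [-0.68  0.37  1.6  -0.    1.16  0.92]
[-0.23, 0.07, 1.99] [-0.005, -0.004, -0.0]
```

View pics/w2.png

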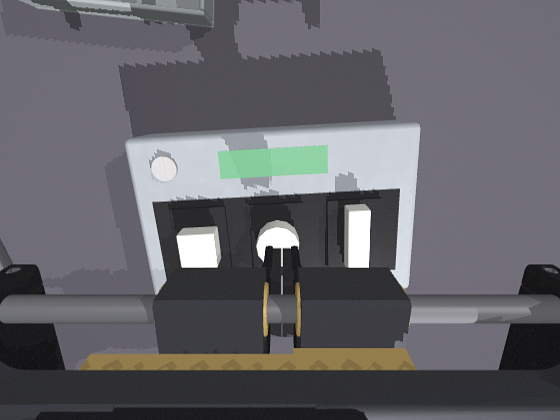

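The shut fingers sit over the round key at (278,240), with its neighbours clear on both sides.

Call:
{"op": "play_rows", "data": {"motion": [[-0.2,0.1,1.4,0,0,0,1],[0,0,0.6,0,0,0,1],[0,0,0,0,0,0,1]]}}

```text
t: 2.15
eef_pos: [0.5432, -0.337, 0.0674]
eef_rot: [0.001, -0.698, 0.716, -0.006]
force: [-0.2, 1.1, -0.1]
width: 0.007
```

```bash
python3 -c "
from h import *
st(); plan(.542,-.336,.0565,-91.5)"
```

```text
t 2.15 p [ 0.5432 -0.337   0.0674] yaw -91.5 tz [ 0.0088 -0.0072 -0.9999] F [-0.22  1.14 -0.12] w 0.007 q [-0.68  0.39  1.62 -0.    1.12  0.92]
[-0.11, 0.13, 1.09] [-0.009, -0.007, -0.0]
```

Call:
{"op": "play_rows", "data": {"motion": [[0,0.1,0.8,-0.005,0,0,1],[0,0,0.4,0,0,0,1],[0,0,0.3,0,0,0,1]]}}

```text
t: 2.45
eef_pos: [0.543, -0.3376, 0.0553]
eef_rot: [-0.001, -0.698, 0.716, -0.004]
force: [-11.8, 8.7, 33.0]
width: 0.006
```

```bash
python3 -c "
from h import *
st(); plan(.542,-.336,.0565,-91.5)"
```

```text
t 2.45 p [ 0.543  -0.3376  0.0553] yaw -91.48 tz [ 0.0039 -0.0078 -1.    ] F [-11.83   8.72  33.03] w 0.006 q [-0.68  0.41  1.62 -0.    1.1   0.92]
[-0.16, 0.11, -0.12] [-0.004, -0.008, 0.0]
```

The key is bottomed out (33 N, z 55 mm). I'll hold it briefly, then lift.

Call:
{"op": "play_rows", "data": {"motion": [[0,0,-0.1,0,0,0,1],[0,0,-0.1,0,0,0,1],[0,0,-2.0,0,0,0,1],[0,0,-1.5,0,0,0,1],[2.5,0,0,0,0,0,1],[2.5,0,0,0,0,0,1],[0,0,0,0,0,0,1],[0,0,0,0,0,0,1]]}}

```text
t: 3.25
eef_pos: [0.5416, -0.3878, 0.095]
eef_rot: [-0.002, -0.698, 0.716, -0.003]
force: [-0.5, 0.5, -0.2]
width: -0.001
```

```bash
python3 -c "
from h import *
st(); plan(.5444,-.388,.068,-91.5)
c=wsnap('w3.png')"
```

```text
t 3.25 p [ 0.5416 -0.3878  0.095 ] yaw -91.4 tz [ 0.0021 -0.0067 -1.    ] F [-0.55  0.5  -0.19] w -0.001 q [-0.74  0.42  1.52 -0.    1.19  0.86]
[-0.01, -0.27, 2.7] [-0.002, -0.007, 0.002]
```

View pics/w3.png

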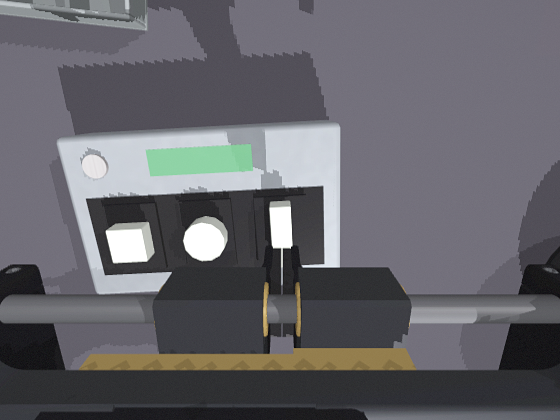

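The fingers line up with the bar key at (281,225), and the round key at (205,238) is back up.

Call:
{"op": "play_rows", "data": {"motion": [[0,-0.3,2.0,0,0,0,1],[0,0,0.8,0,0,0,1],[0,0,0,0,0,0,1]]}}

```text
t: 3.6
eef_pos: [0.5449, -0.3859, 0.0662]
eef_rot: [-0.002, -0.699, 0.715, -0.003]
force: [-0.0, -0.6, 0.7]
width: 0.001
```

```bash
python3 -c "
from h import *
st(); plan(.5444,-.388,.0565,-91.5)"
```

```text
t 3.6 p [ 0.5449 -0.3859  0.0662] yaw -91.29 tz [ 0.0017 -0.0062 -1.    ] F [-0.04 -0.64  0.66] w 0.001 q [-0.73  0.46  1.53 -0.    1.15  0.86]
[0.2, 0.05, 0.98] [-0.002, -0.006, 0.004]
```

Call:
{"op": "play_rows", "data": {"motion": [[0.1,0,0.7,0,0,0,1],[0,0,0.4,0,0,0,1],[0,0,0.2,0,0,0,1]]}}

```text
t: 3.9
eef_pos: [0.5456, -0.3867, 0.056]
eef_rot: [-0.002, -0.7, 0.715, -0.003]
force: [-6.9, 4.7, 16.6]
width: 0.004
```

```bash
python3 -c "
from h import *
st(); plan(.5444,-.388,.0565,-91.5)"
```

```text
t 3.9 p [ 0.5456 -0.3867  0.056 ] yaw -91.21 tz [ 0.0023 -0.0072 -1.    ] F [-6.9   4.72 16.65] w 0.004 q [-0.73  0.47  1.53 -0.    1.13  0.86]
[0.13, 0.12, -0.05] [-0.002, -0.007, 0.005]
```

The bar key bottomed out (17 N). I'll hold briefly, then lift off and open.

Call:
{"op": "play_rows", "data": {"motion": [[0,0,-0.05,0,0,0,1],[0,0,-0.05,0,0,0,1],[0,0,-3.0,0,0,0,1],[0,0,-4.5,0,0,0,1],[0,0,-4.5,0,0,0,1],[0,0,-4,0,0,0,-1],[0,0,0,0,0,0,-1]]}}

```text
t: 4.6
eef_pos: [0.5445, -0.3847, 0.2222]
eef_rot: [-0.002, -0.7, 0.714, -0.002]
force: [1.0, -0.3, 0.7]
width: 0.11
```

```bash
python3 -c "
from h import *
st(); plan(.622,.196,.22,-16)"
```

```text
t 4.6 p [ 0.5445 -0.3847  0.2222] yaw -91.2 tz [-4.0e-04 -5.2e-03 -1.0e+00] F [ 1.01 -0.33  0.67] w 0.11 q [-0.73  0.32  1.41 -0.    1.41  0.86]
[-3.88, -0.44, -0.01] [0.0, -0.0, -0.088]
[-3.83, -0.77, -0.0] [0.0, -0.0, -0.088]
[-3.75, -1.1, -0.0] [0.0, -0.0, -0.088]
[-3.64, -1.43, -0.0] [0.0, -0.0, -0.088]
[-3.5, -1.74, -0.0] [0.0, -0.0, -0.088]
[-3.33, -2.04, 0.0] [0.0, -0.0, -0.088]
[-3.14, -2.32, 0.0] [0.0, -0.0, -0.088]
[-2.93, -2.59, 0.0] [0.0, -0.0, -0.088]
[-2.69, -2.83, 0.01] [0.0, -0.0, -0.088]
[-2.43, -3.06, 0.01] [0.0, -0.0, -0.088]
[-2.15, -3.26, 0.01] [0.0, -0.0, -0.088]
[-1.86, -3.43, 0.01] [0.0, -0.0, -0.088]
[-1.55, -3.58, 0.01] [0.0, -0.0, -0.088]
[-1.23, -3.71, 0.01] [0.0, -0.0, -0.088]
[-0.91, -3.8, 0.01] [0.0, -0.0, -0.088]
```

```bash
python3 -c "
from h import *
plan(.53,-.035,.26,-80,8)"
```

```text
[-4.36, 0.27, -0.49] [0.0, -0.001, -0.024]
[-4.37, 0.17, -0.49] [0.0, -0.001, -0.024]
[-4.37, 0.06, -0.49] [0.0, -0.001, -0.024]
[-4.37, -0.05, -0.49] [0.0, -0.001, -0.024]
[-4.37, -0.15, -0.48] [0.0, -0.001, -0.024]
[-4.37, -0.26, -0.48] [0.0, -0.001, -0.024]
[-4.36, -0.37, -0.48] [0.0, -0.001, -0.024]
[-4.35, -0.47, -0.48] [0.0, -0.001, -0.024]
```

Call:
{"op": "play_rows", "data": {"motion": [[-4.4,0.3,-0.5,0,0,-0.025,-1],[-4.4,0.2,-0.5,0,0,-0.025,-1],[-4.4,0.1,-0.5,0,0,-0.025,-1],[-4.4,0,-0.5,0,0,-0.025,-1],[-4.4,-0.2,-0.5,0,0,-0.025,-1],[-4.4,-0.3,-0.5,0,0,-0.025,-1],[-4.4,-0.4,-0.5,0,0,-0.025,-1],[-4.4,-0.5,-0.5,0,0,-0.025,-1],[0,0,0,0,0,0,-1],[0,0,0,0,0,0,-1]]}}

```text
t: 5.6
eef_pos: [0.5266, -0.0205, 0.2561]
eef_rot: [0.002, 0.769, -0.639, 0.002]
force: [-0.0, -0.2, -0.1]
width: 0.97
```

```bash
python3 -c "
from h import *
import pickle
st(); c=wsnap('w4.png'); pickle.dump(c,open('w4.pkl','wb'))
plan(.622,.196,.22,-16)"
```

```text
t 5.6 p [ 0.5266 -0.0205  0.2561] yaw -79.42 tz [ 0.0016 -0.0055 -1.    ] F [-0.01 -0.24 -0.12] w 0.97 q [-0.19 -0.04  1.74 -0.01  1.44  1.2 ]
[-2.18, -1.48, 0.39] [0.0, -0.001, -0.123]
[-1.98, -1.74, 0.39] [0.0, -0.001, -0.123]
[-1.75, -1.97, 0.39] [0.0, -0.001, -0.123]
[-1.49, -2.17, 0.4] [0.0, -0.001, -0.123]
[-1.22, -2.33, 0.4] [0.0, -0.001, -0.123]
[-0.92, -2.46, 0.4] [0.0, -0.001, -0.123]
[-0.61, -2.56, 0.4] [0.0, -0.001, -0.123]
[-0.29, -2.61, 0.4] [0.0, -0.001, -0.123]
[0.03, -2.63, 0.4] [0.0, -0.001, -0.123]
```

View pics/w4.png

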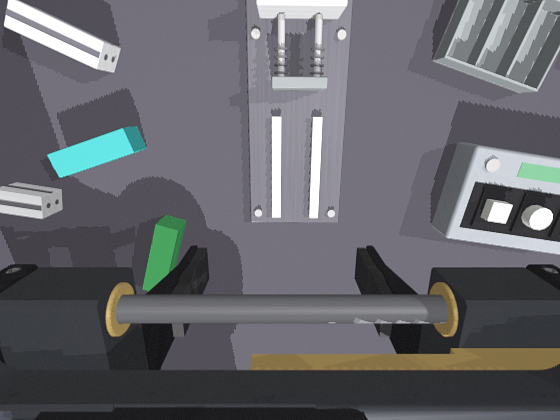

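The jig's rails are at (277,167) and (315,167), the shoe plate at (300,82), and the end block at the top. The long post is at the upper left (60,30) and the offcut at (30,200).

Run:
```python
from h import *
import pickle
c=pickle.load(open('w4.pkl','rb')); g=c['frame'].min(2)
m=(g>215).astype(np.uint8); n,l,s,ce=cv2.connectedComponentsWithStats(m)
ends=[]
for i in range(1,n):
    if s[i,4]>300 and s[i,3]>90 and 250<ce[i][0]<350:
        cs,_=cv2.findContours((l==i).astype(np.uint8),0,1); p=cv2.approxPolyDP(cs[0],4,True)[:,0]
        W=np.array([onz(c,*q,.020) for q in p]); print(p.tolist()); print(W.round(4).tolist())
        ys,xs=np.nonzero(l==i); P=np.array([onz(c,x,y,.020)[:2] for x,y in zip(xs,ys)])
        mu=P.mean(0); v=np.linalg.svd(P-mu,full_matrices=0)[2][0]; v*=np.sign(v[0]); t=(P-mu)@v
        print('mid',mu.round(4),'ang',np.rad2deg(np.arctan2(v[1],v[0])).round(2),'ends',(mu+v*t.min()).round(4),(mu+v*t.max()).round(4))
cv2.imwrite('pics/w4z.png',cv2.resize(c['frame'][0:240,200:400,::-1],None,fx=2.5,fy=2.5,interpolation=cv2.INTER_CUBIC))
```

```text
[[272, 117], [272, 217], [279, 217], [280, 117]]
[[0.5969, 0.0029, 0.02], [0.4706, -0.0195, 0.02], [0.4723, -0.0287, 0.02], [0.5987, -0.0067, 0.02]]
mid [ 0.5368 -0.0129] ang 10.26 ends [ 0.4715 -0.0248] [ 0.5978 -0.0019]
[[322, 117], [313, 117], [310, 217], [317, 217]]
[[0.608, -0.0567, 0.02], [0.606, -0.046, 0.02], [0.4798, -0.0694, 0.02], [0.4815, -0.0786, 0.02]]
mid [ 0.5468 -0.0618] ang 10.06 ends [ 0.4805 -0.0736] [ 0.607  -0.0512]
```

View pics/w4z.png

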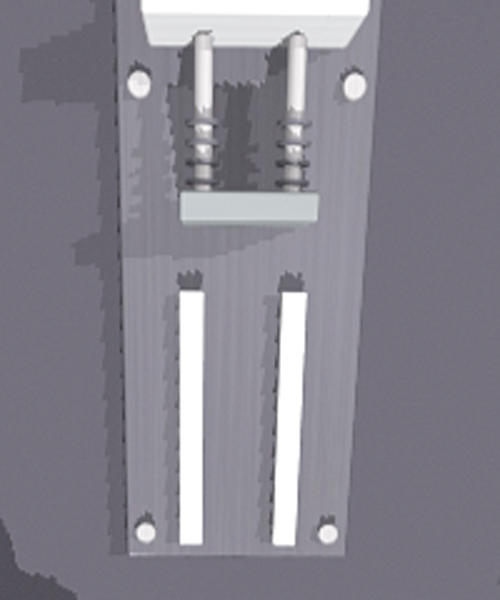

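Call:
{"op": "play_rows", "data": {"motion": [[-2.2,-1.5,0.4,0,0,-0.123,-1],[-2.0,-1.7,0.4,0,0,-0.123,-1],[-1.8,-2.0,0.4,0,0,-0.123,-1],[-1.5,-2.2,0.4,0,0,-0.123,-1],[-1.2,-2.3,0.4,0,0,-0.123,-1],[-0.9,-2.5,0.4,0,0,-0.123,-1],[-0.6,-2.6,0.4,0,0,-0.123,-1],[-0.3,-2.6,0.4,0,0,-0.123,-1],[0,-2.6,0.4,0,0,-0.12,-1],[0,0,0,0,0,0,-1],[0,0,0,0,0,0,-1]]}}

```text
t: 6.75
eef_pos: [0.6283, 0.1854, 0.2087]
eef_rot: [0.006, 0.991, -0.133, -0.002]
force: [0.3, -0.7, 0.3]
width: 0.999
```

```bash
python3 -c "
from h import *
import pickle
st(); c=wsnap('w5.png'); pickle.dump(c,open('w5.pkl','wb'))"
```

```text
t 6.75 p [0.6283 0.1854 0.2087] yaw -15.27 tz [-0.0053 -0.0106 -0.9999] F [ 0.34 -0.65  0.35] w 0.999 q [ 0.17  0.31  1.45 -0.01  1.39  0.44]
```

View pics/w5.png

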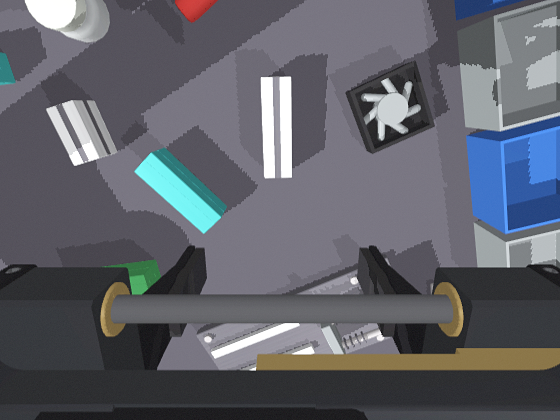

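The long post is at (277,128) and the offcut at (80,132). The turquoise bar at (180,190) isn't meant. I'll confirm the length in a crop.

Run:
```python
from h import *
import pickle
c=pickle.load(open('w5.pkl','rb')); g=c['frame'].min(2)
m=(g>185).astype(np.uint8); m[:, :240]=0; m[:,310:]=0;m[220:]=0;m[:50]=0
m=cv2.morphologyEx(m,cv2.MORPH_CLOSE,np.ones((5,5)))
ys,xs=np.nonzero(m); P=np.array([onz(c,x,y,.040)[:2] for x,y in zip(xs,ys)],np.float32)
r=cv2.minAreaRect(P*1000); print(r, cv2.boxPoints(r).round(0).tolist(),P.mean(0))
v=np.linalg.svd(P-P.mean(0),full_matrices=0)[2][0]; print(np.rad2deg(np.arctan2(v[1],v[0])))
st()
cv2.imwrite('pics/w5z.png',cv2.resize(c['frame'][50:200,30:340,::-1],None,fx=2.5,fy=2.5,interpolation=cv2.INTER_CUBIC))
```

```text
((638.9754028320312, 245.82464599609375), (99.09503936767578, 29.639780044555664), 75.7607192993164) [[612.0, 201.0], [641.0, 194.0], [666.0, 290.0], [637.0, 297.0]] [0.6395252  0.24796847]
-103.90135
t 6.8 p [0.6282 0.1852 0.2086] yaw -15.29 tz [-0.0055 -0.0105 -0.9999] F [-0.27  0.58 -0.62] w 0.999 q [ 0.17  0.31  1.45 -0.01  1.39  0.44]
```

View pics/w5z.png

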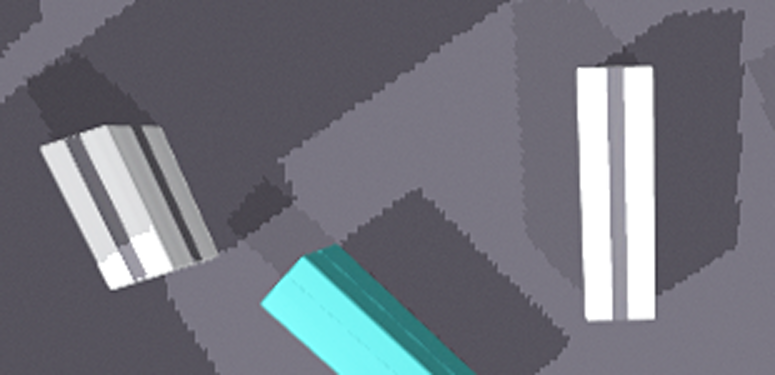

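```bash
python3 -c "
from h import *
plan(.639,.246,.10,-14.2,3)"
```

```text
[-0.18, -2.09, 3.6] [0.004, 0.001, -0.006]
[-0.17, -2.08, 3.61] [0.004, 0.001, -0.006]
[-0.16, -2.07, 3.61] [0.004, 0.001, -0.006]
```

Call:
{"op": "play_rows", "data": {"motion": [[-0.2,-2.1,3.6,0.004,0,-0.006,-0.4],[-0.2,-2.1,3.6,0.004,0,-0.006,-0.4],[-0.1,-2.1,3.6,0.004,0,-0.006,-0.4],[0,0,0,0,0,0,-0.4],[0,0,0,0,0,0,-0.4]]}}

```text
t: 7.3
eef_pos: [0.6436, 0.2391, 0.1007]
eef_rot: [-0.0, 0.991, -0.132, 0.002]
force: [0.1, -0.2, -0.1]
width: 0.717
```

```bash
python3 -c "
from h import *
st();plan(.639,.246,.05,-14.2,1)
wsnap('w6.png')"
```

```text
t 7.3 p [0.6436 0.2391 0.1007] yaw -15.21 tz [ 3.9e-03  1.0e-04 -1.0e+00] F [ 0.11 -0.18 -0.08] w 0.717 q [ 0.24  0.46  1.46 -0.    1.22  0.51]
[-0.65, -0.54, 5.07] [-0.001, -0.004, -0.018]
```

View pics/w6.png

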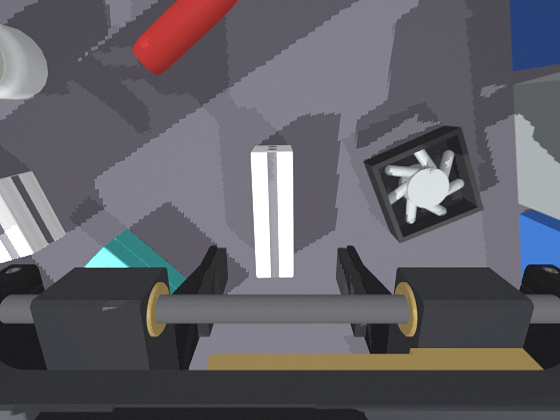

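The post is at (272,212), slightly left of the finger midline, which agrees with the planned correction. The fan and the turquoise bar stay clear.

Call:
{"op": "play_rows", "data": {"motion": [[-0.6,-0.5,2.5,0,-0.004,-0.018,-0.4],[0,0,2.0,0,0,0,-0.4],[0,0,0,0,0,0,-0.4]]}}

```text
t: 7.65
eef_pos: [0.6436, 0.2423, 0.0627]
eef_rot: [-0.002, 0.992, -0.126, 0.005]
force: [0.2, 0.4, -0.2]
width: 0.697
```

```bash
python3 -c "
from h import *
st();plan(.639,.246,.015,-14.2,2)"
```

```text
t 7.65 p [0.6436 0.2423 0.0627] yaw -14.47 tz [ 0.0097  0.0026 -0.9999] F [ 0.23  0.44 -0.16] w 0.697 q [0.25 0.5  1.48 0.   1.15 0.5 ]
[-0.29, -0.11, 2.38] [-0.002, -0.004, -0.002]
[-0.28, -0.12, 2.38] [-0.002, -0.004, -0.002]
```

Call:
{"op": "play_rows", "data": {"motion": [[-0.6,-0.4,0.6,-0.003,-0.009,0,-0.4],[-0.2,-0.1,0.5,0,0,0,-0.4],[0,0,0,0,0,0,-0.4]]}}

```text
t: 7.95
eef_pos: [0.6402, 0.2486, 0.0574]
eef_rot: [-0.002, 0.992, -0.127, 0.003]
force: [0.3, 0.5, 0.0]
width: 0.701
```

```bash
python3 -c "
from h import *
st();plan(.639,.246,.015,-14.2,2)"
```

```text
t 7.95 p [0.6402 0.2486 0.0574] yaw -14.64 tz [ 0.0071  0.0037 -1.    ] F [0.3  0.49 0.04] w 0.701 q [0.25 0.51 1.48 0.   1.14 0.51]
[-0.04, 0.15, 2.12] [-0.003, -0.003, -0.004]
[-0.03, 0.15, 2.12] [-0.003, -0.003, -0.004]
```

Call:
{"op": "play_rows", "data": {"motion": [[0,0.2,2.0,-0.004,-0.006,-0.004,-0.4],[0,0.1,1.7,-0.002,-0.003,0,-0.4],[0,0,0.3,0,0,0,-0.4],[0,0,0,0,0,0,-0.4]]}}

```text
t: 8.35
eef_pos: [0.6403, 0.2457, 0.0151]
eef_rot: [0.0, 0.992, -0.125, -0.001]
force: [-0.3, 0.1, -0.1]
width: 0.702
```

```bash
python3 -c "
from h import *
st();plan(.639,.246,.015,-14.2,1)"
```

```text
t 8.35 p [0.6403 0.2457 0.0151] yaw -14.37 tz [-0.0023  0.     -1.    ] F [-0.32  0.09 -0.14] w 0.702 q [0.25 0.57 1.49 0.   1.09 0.5 ]
[-0.13, -0.0, 0.01] [0.001, 0.002, -0.003]
```

Well placed. Next I close on the post and lift it.

Call:
{"op": "play_rows", "data": {"motion": [[0,0,0,0,0,0,1],[0,0,0,0,0,0,1],[0,0,0,0,0,0,1],[0,0,0,0,0,0,1],[0,0,0,0,0,0,1],[0,0,0,0,0,0,1]], "grip_force": 45}}

```text
t: 8.95
eef_pos: [0.6404, 0.2458, 0.0153]
eef_rot: [0.0, 0.992, -0.125, -0.001]
force: [-0.6, 0.2, -2.6]
width: 0.344
```

```bash
python3 -c "
from h import *
st()"
```

```text
t 8.95 p [0.6404 0.2458 0.0153] yaw -14.37 tz [-2.2e-03  1.0e-04 -1.0e+00] F [-0.55  0.24 -2.65] w 0.344 q [0.25 0.57 1.49 0.   1.09 0.5 ]
```

Call:
{"op": "play_rows", "data": {"motion": [[0,0,-2.0,0,0,0,1],[0,0,-4.0,0,0,0,1],[0,0,-4.0,0,0,0,1],[0,0,0,0,0,0,1]]}}

```text
t: 9.35
eef_pos: [0.6379, 0.2451, 0.1145]
eef_rot: [0.002, 0.992, -0.125, -0.005]
force: [2.1, 0.1, -1.8]
width: 0.343
```

```bash
python3 -c "
from h import *
st();plan(.5587,-.0345,.12,-79.85,10)"
```

```text
t 9.35 p [0.6379 0.2451 0.1145] yaw -14.37 tz [-0.0097 -0.0018 -1.    ] F [ 2.07  0.1  -1.83] w 0.343 q [0.25 0.45 1.44 0.   1.26 0.5 ]
[-0.07, 2.9, -0.04] [0.001, 0.001, 0.114]
[0.26, 2.89, -0.04] [0.001, 0.001, 0.114]
[0.59, 2.85, -0.05] [0.001, 0.001, 0.114]
[0.91, 2.76, -0.05] [0.001, 0.001, 0.114]
[1.22, 2.64, -0.05] [0.001, 0.001, 0.114]
[1.51, 2.48, -0.05] [0.001, 0.001, 0.114]
[1.78, 2.29, -0.05] [0.001, 0.001, 0.114]
[2.03, 2.08, -0.05] [0.001, 0.001, 0.114]
[2.26, 1.83, -0.05] [0.001, 0.001, 0.114]
[2.45, 1.56, -0.06] [0.001, 0.001, 0.114]
```

Call:
{"op": "play_rows", "data": {"motion": [[0,2.9,0,0.001,0.001,0.114,1],[0.3,2.9,0,0.001,0.001,0.114,1],[0.6,2.8,0,0.001,0.001,0.114,1],[0.9,2.8,0,0.001,0.001,0.114,1],[1.2,2.6,-0.1,0.001,0.001,0.114,1],[1.5,2.5,-0.1,0.001,0.001,0.114,1],[1.8,2.3,-0.1,0.001,0.001,0.114,1],[2.0,2.1,-0.1,0.001,0.001,0.114,1],[2.3,1.8,-0.1,0.001,0.001,0.114,1],[2.4,1.6,-0.1,0.001,0.001,0.114,1],[0,0,0,0,0,0,1],[0,0,0,0,0,0,1]]}}

```text
t: 10.55
eef_pos: [0.5441, -0.0417, 0.1097]
eef_rot: [0.003, 0.753, -0.658, -0.003]
force: [-0.3, 0.4, -3.3]
width: 0.345
```

```bash
python3 -c "
from h import *
st();plan(.5587,-.0345,.10,-79.85,1)
wsnap('w7.png')"
```

```text
t 10.55 p [ 0.5441 -0.0417  0.1097] yaw -82.26 tz [-0.0084 -0.001  -1.    ] F [-0.33  0.41 -3.28] w 0.345 q [-0.22  0.15  1.83 -0.    1.17  1.22]
[-0.51, -1.55, 0.95] [0.008, 0.0, -0.042]
```

View pics/w7.png

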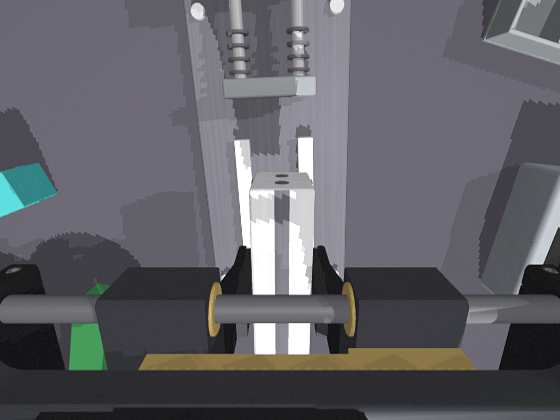

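The post is held straight between the fingers, front edge at about (282,188). The shoe is at (270,87) and the rails are below. I'll compute the post's offset in the grip and the shoe's position.

Call:
{"op": "play_rows", "data": {"motion": [[-0.6,-1.6,0.6,0.008,0,-0.044,1],[0,0,0,0,0,0,1],[0,0,0,0,0,0,1]]}}

```text
t: 10.9
eef_pos: [0.5589, -0.0311, 0.1022]
eef_rot: [0.001, 0.769, -0.639, -0.001]
force: [0.5, -0.4, -1.7]
width: 0.344
```

```bash
python3 -c "
from h import *
import pickle
st();plan(.5587,-.0345,.06,-79.85,1)
c=wsnap('w8.png');pickle.dump(c,open('w8.pkl','wb'))
cv2.imwrite('pics/w8z.png',cv2.resize(c['frame'][60:360,180:380,::-1],None,fx=2,fy=2,interpolation=cv2.INTER_CUBIC))"
```

```text
t 10.9 p [ 0.5589 -0.0311  0.1022] yaw -79.39 tz [-2.6e-03  6.0e-04 -1.0e+00] F [ 0.46 -0.37 -1.68] w 0.344 q [-0.2   0.19  1.8   0.    1.15  1.19]
[0.34, 0.08, 4.22] [0.002, 0.001, 0.008]
```

View pics/w8z.png

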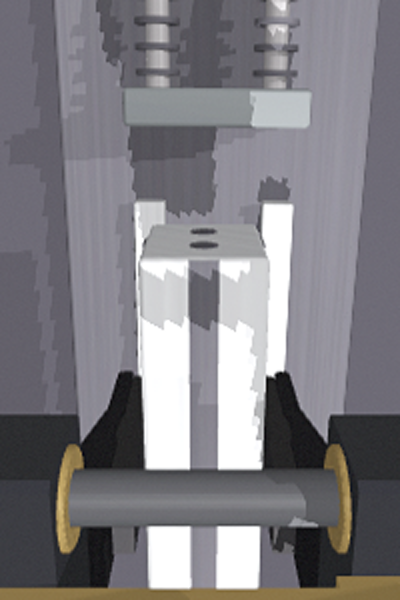

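Run:
```python
from h import *
import pickle
c=pickle.load(open('w8.pkl','rb')); T,s=tool()
e=onz(c,(249.5+315)/2,191,.127); print('post front',e.round(4),'in tool',(np.linalg.inv(T)@np.r_[e,1]).round(4))
L=onz(c,241,122.5,.055);R=onz(c,335.5,122.5,.055);print('shoe face',L.round(4),R.round(4),((L+R)/2).round(4),np.linalg.norm(L-R))
u=np.array([np.cos(np.deg2rad(10.15)),np.sin(np.deg2rad(10.15))]); o=np.array([.603,-.0265])
for n,p in(('post',e),('shoe',(L+R)/2),('tcp',T[:3,3])):
    d=p[:2]-o; print(n,'jig x,y',(d@u).round(4),(d@[-u[1],u[0]]).round(4))
for r in((134,202),(166,202),(260,203),(293,203)):
    d=onz(c,180+r[0]/2,60+r[1]/2,.02)[:2]-o; print('rail', (d@u).round(4),(d@[-u[1],u[0]]).round(4))
```

```text
post front [ 0.6068 -0.0227  0.127 ] in tool [ 6.00e-04 -4.85e-02 -2.50e-02  1.00e+00]
shoe face [0.6278 0.008  0.055 ] [ 0.6389 -0.0513  0.055 ] [ 0.6333 -0.0216  0.055 ] 0.0604151730875931
post jig x,y 0.0044 0.0031
shoe jig x,y 0.0307 -0.0006
tcp jig x,y -0.0442 0.0034
rail 0.0001 0.0303
rail 0.0002 0.0179
rail 0.0001 -0.0185
rail 0.0002 -0.0313
```

Call:
{"op": "play_rows", "data": {"motion": [[0.5,0.1,1.5,0.002,0.001,0.01,1],[0,0,1.5,0,0,0,1],[0,0,1.0,0,0,0,1],[0,0,0,0,0,0,1]]}}

```text
t: 11.35
eef_pos: [0.5584, -0.035, 0.0608]
eef_rot: [0.0, 0.767, -0.642, -0.0]
force: [-1.0, -0.1, -2.9]
width: 0.34
```

```bash
python3 -c "
from h import *
st();plan(.5587,-.0345,.0345,-79.85,1)"
```

```text
t 11.35 p [ 0.5584 -0.035   0.0608] yaw -79.9 tz [-4.e-04  1.e-04 -1.e+00] F [-0.95 -0.09 -2.89] w 0.34 q [-0.2   0.24  1.83  0.    1.07  1.19]
[-0.04, -0.04, 2.63] [0.0, 0.0, -0.001]
```

Aligned to within 1 mm. Going down into the channel.

Call:
{"op": "play_rows", "data": {"motion": [[0,0,1.5,0,0,0,1],[0,0,1.2,0,0,0,1],[0,0,0.3,0,0,0,1],[0,0,0,0,0,0,1]]}}

```text
t: 11.75
eef_pos: [0.5583, -0.0347, 0.0282]
eef_rot: [0.0, 0.767, -0.642, -0.0]
force: [0.0, -0.7, -2.3]
width: 0.341
```

```bash
python3 -c "
from h import *
st();plan(.5587,-.0345,.0273,-79.85,1)
wsnap('w9.png')"
```

```text
t 11.75 p [ 0.5583 -0.0347  0.0282] yaw -79.88 tz [-8.e-04  3.e-04 -1.e+00] F [ 0.   -0.66 -2.27] w 0.341 q [-0.2   0.29  1.84  0.    1.01  1.19]
[-0.01, -0.04, 0.09] [0.001, 0.0, -0.001]
```

View pics/w9.png

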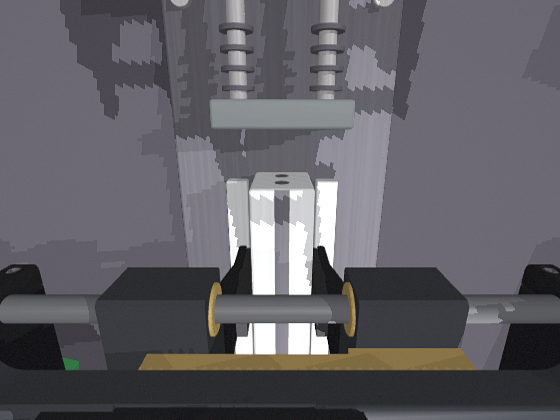

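The post sits between the rails, (238,..) to (326,..), centred and about 1 mm above the bed. Lowering until it touches.

Call:
{"op": "play_rows", "data": {"motion": [[0,0,0.12,0,0,0,1],[0,0,0.05,0,0,0,1]]}}

```text
t: 12.0
eef_pos: [0.5591, -0.0349, 0.0274]
eef_rot: [-0.0, 0.767, -0.642, 0.0]
force: [0.5, 0.3, -2.9]
width: 0.341
```

```bash
python3 -c "
from h import *
st();plan(.5587,-.0345,.0273,-79.85,1)"
```

```text
t 12.0 p [ 0.5591 -0.0349  0.0274] yaw -79.88 tz [ 6.e-04 -0.e+00 -1.e+00] F [ 0.5   0.35 -2.9 ] w 0.341 q [-0.2   0.29  1.84  0.    1.01  1.19]
[-0.04, 0.03, 0.01] [-0.001, -0.0, -0.001]
```

Call:
{"op": "play_rows", "data": {"motion": [[0,0,0.1,0,0,0,1],[0,0,0.05,0,0,0,1]]}}

```text
t: 12.2
eef_pos: [0.5598, -0.035, 0.0273]
eef_rot: [-0.0, 0.767, -0.642, 0.001]
force: [-0.7, 0.9, -1.5]
width: 0.339
```

```bash
python3 -c "
from h import *
st()"
```

```text
t 12.2 p [ 0.5598 -0.035   0.0273] yaw -79.88 tz [ 1.9e-03 -3.0e-04 -1.0e+00] F [-0.69  0.88 -1.49] w 0.339 q [-0.2   0.29  1.84  0.    1.01  1.19]
```

Call:
{"op": "play_rows", "data": {"motion": [[0,-0.8,0,-0.002,0,0,1],[0,-0.8,0,0,0,0,1],[0,-0.6,0,0,0,0,1],[0,0,0,0,0,0,1]]}}

```text
t: 12.6
eef_pos: [0.5844, -0.031, 0.0279]
eef_rot: [-0.0, 0.767, -0.642, 0.001]
force: [0.3, 0.4, -1.5]
width: 0.342
```

```bash
cat >> h.py <<'E'
def jig():
    T,s=tool(); u=np.array([np.cos(np.deg2rad(10.15)),np.sin(np.deg2rad(10.15))]); d=T[:2,3]-[.603,-.0265]
    F=s['force']; print('tcp jig x,y mm',(1e3*np.array([d@u,d@[-u[1],u[0]]])).round(1),'push',-(F[:2]@u).round(2),'lat',(F[:2]@[-u[1],u[0]]).round(2))
E
python3 -c "
from h import *
st();jig()"
```

```text
t 12.6 p [ 0.5844 -0.031   0.0279] yaw -79.89 tz [ 0.0024 -0.0011 -1.    ] F [ 0.26  0.38 -1.53] w 0.342 q [-0.19  0.34  1.77 -0.    1.02  1.21]
tcp jig x,y mm [-19.2  -1.2] push -0.32 lat 0.33
```

Call:
{"op": "play_rows", "data": {"motion": [[-0.1,-0.4,0.1,-0.003,0,0,1],[0,-0.4,0,0,0,0,1],[0,0,0,0,0,0,1]]}}

```text
t: 12.9
eef_pos: [0.59, -0.0293, 0.0274]
eef_rot: [0.004, 0.767, -0.642, -0.002]
force: [-2.3, 0.2, 1.5]
width: 0.339
```

```bash
python3 -c "
from h import *
st();jig()"
```

```text
t 12.9 p [ 0.59   -0.0293  0.0274] yaw -79.85 tz [-0.0081 -0.0031 -1.    ] F [-2.31  0.17  1.52] w 0.339 q [-0.18  0.36  1.75 -0.01  1.04  1.22]
tcp jig x,y mm [-13.3  -0.5] push 2.24 lat 0.57
```

Call:
{"op": "play_rows", "data": {"motion": [[0,-0.5,0,0.006,0,0,1],[0,-0.3,0,0,0,0,1],[0,0,0,0,0,0,1]]}}

```text
t: 13.2
eef_pos: [0.5934, -0.0287, 0.0275]
eef_rot: [0.005, 0.767, -0.642, -0.004]
force: [-4.0, -0.6, 3.6]
width: 0.343
```

```bash
python3 -c "
from h import *
st();jig()"
```

```text
t 13.2 p [ 0.5934 -0.0287  0.0275] yaw -79.83 tz [-0.0133 -0.0032 -0.9999] F [-4.04 -0.61  3.56] w 0.343 q [-0.18  0.37  1.74 -0.01  1.05  1.22]
tcp jig x,y mm [-9.8 -0.5] push 4.08 lat 0.11
```

Call:
{"op": "play_rows", "data": {"motion": [[0,-0.6,-0.03,0.013,0,0,1],[0,-0.5,0,0.005,0,0,1],[0,0,0,0,0,0,1]]}}

```text
t: 13.5
eef_pos: [0.597, -0.0281, 0.0274]
eef_rot: [0.005, 0.767, -0.641, -0.004]
force: [-4.5, -0.5, 5.1]
width: 0.345
```

```bash
python3 -c "
from h import *
st();jig();plan(.5934,-.0287,.0275,-79.85,1)
wsnap('w10.png')"
```

```text
t 13.5 p [ 0.597  -0.0281  0.0274] yaw -79.8 tz [-0.0127 -0.0017 -0.9999] F [-4.53 -0.52  5.09] w 0.345 q [-0.18  0.38  1.73 -0.    1.05  1.22]
tcp jig x,y mm [-6.2 -0.5] push 4.55 lat 0.29
[-0.01, 0.36, -0.01] [0.013, 0.001, 0.001]
```

View pics/w10.png

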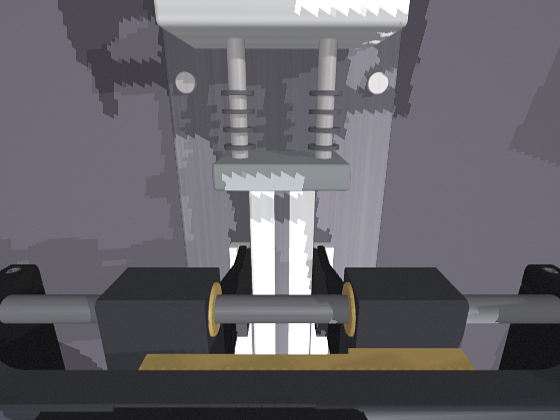

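Run:
```python
from h import *
c=wsnap('w11.png'); f=c['frame']
u=np.array([np.cos(np.deg2rad(10.15)),np.sin(np.deg2rad(10.15))]); o=np.array([.603,-.0265])
for r in (188,190,192):
    p=onz(c,282,r,.055);d=p[:2]-o; print(r,'jig x',(d@u).round(4),(d@[-u[1],u[0]]).round(4))
# fixed check: rail far end, block bolts
for q,z in(((185,83),.016),((377,83),.016)):
    d=onz(c,*q,z)[:2]-o; print('bolt',(d@u).round(4),(d@[-u[1],u[0]]).round(4))
print(f[180:200,230].tolist()[::2],f[180:200,335].tolist()[::2]); st()
cv2.imwrite('pics/w11z.png',cv2.resize(f[130:280,180:380,::-1],None,fx=4,fy=4,interpolation=cv2.INTER_CUBIC))
```

```text
188 jig x 0.0447 -0.0009
190 jig x 0.0437 -0.0009
192 jig x 0.0428 -0.0009
bolt 0.0894 0.0484
bolt 0.0895 -0.0491
[[192, 198, 201], [192, 197, 202], [193, 198, 201], [193, 199, 202], [195, 200, 203], [153, 159, 162], [81, 80, 85], [82, 80, 86], [80, 79, 85], [80, 78, 84]] [[141, 146, 147], [139, 144, 147], [141, 146, 148], [140, 143, 147], [137, 142, 146], [116, 118, 122], [150, 146, 157], [149, 146, 156], [148, 146, 156], [148, 146, 157]]
t 13.6 p [ 0.5968 -0.0282  0.0274] yaw -79.8 tz [-0.013  -0.0018 -0.9999] F [-8.88 -2.27  6.92] w 0.34 q [-0.18  0.38  1.73 -0.    1.05  1.22]
```

View pics/w11z.png

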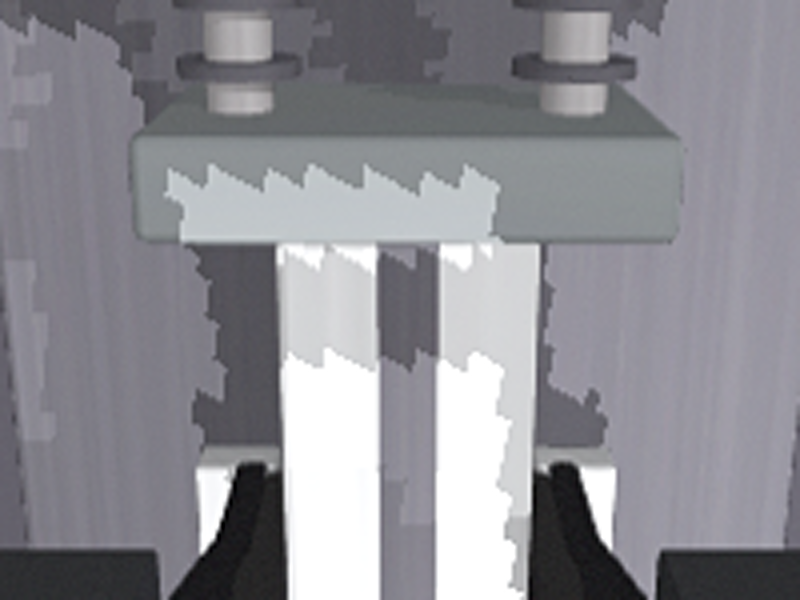

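The post's end is against the shoe with no visible gap. The shoe is in about 13 mm and the push is about 9 N. I'll hold and watch for creep.

Call:
{"op": "play_rows", "data": {"motion": [[0,-0.1,0,0.004,0,0,1],[0,0,0,0,0,0,1],[0,0,0,0,0,0,1],[0,0,0,0,0,0,1],[0,0,0,0,0,0,1]]}}

```text
t: 14.1
eef_pos: [0.5932, -0.0288, 0.0278]
eef_rot: [0.007, 0.767, -0.641, -0.007]
force: [-5.2, -0.4, 2.7]
width: 0.341
```

```bash
python3 -c "
from h import *
st();jig()"
```

```text
t 14.1 p [ 0.5932 -0.0288  0.0278] yaw -79.8 tz [-0.0191 -0.0021 -0.9998] F [-5.16 -0.39  2.75] w 0.341 q [-0.18  0.37  1.73 -0.01  1.06  1.22]
tcp jig x,y mm [-10.1  -0.5] push 5.15 lat 0.53
```

Call:
{"op": "play_rows", "data": {"motion": [[0,-0.5,0,0.015,0,0,1],[0,-0.4,0,0.01,0,0,1],[0,-0.2,0,0.006,0,0,1],[0,-0.2,0,0.005,0,0,1]]}}

```text
t: 14.5
eef_pos: [0.5965, -0.0282, 0.0273]
eef_rot: [0.001, 0.767, -0.641, -0.003]
force: [-9.1, -2.4, 6.7]
width: 0.341
```

```bash
python3 -c "
from h import *
st();jig()"
```

```text
t 14.5 p [ 0.5965 -0.0282  0.0273] yaw -79.77 tz [-0.0051  0.0021 -1.    ] F [-9.1  -2.36  6.74] w 0.341 q [-0.18  0.37  1.73  0.    1.04  1.21]
tcp jig x,y mm [-6.7 -0.5] push 9.37 lat -0.72
```

Call:
{"op": "play_rows", "data": {"motion": [[0,-0.2,0,0.003,0,0,1],[0,-0.2,0,0.003,0,0,1],[0,-0.2,0,0.003,0,0,1],[0,-0.2,0,0.003,0,0,1]]}}

```text
t: 14.9
eef_pos: [0.5965, -0.0282, 0.0273]
eef_rot: [0.003, 0.767, -0.641, -0.005]
force: [-10.2, -2.0, 6.9]
width: 0.335
```

```bash
python3 -c "
from h import *
st();jig()"
```

```text
t 14.9 p [ 0.5965 -0.0282  0.0273] yaw -79.75 tz [-0.0113  0.0022 -0.9999] F [-10.23  -1.97   6.94] w 0.335 q [-0.18  0.38  1.73  0.    1.05  1.21]
tcp jig x,y mm [-6.7 -0.5] push 10.42 lat -0.14
```

Steady at −0.2 cm per row with about a 10 N push. I'll hold this for over a second, with slightly more tilt hold.

Call:
{"op": "play_rows", "data": {"motion": [[0,-0.2,0,0.006,0,0,1],[0,-0.2,0,0.006,0,0,1],[0,-0.2,0,0.005,0,0,1],[0,-0.2,0,0.005,0,0,1],[0,-0.2,0,0.005,0,0,1],[0,-0.2,0,0.005,0,0,1],[0,-0.2,0,0.005,0,0,1],[0,-0.2,0,0.005,0,0,1],[0,-0.2,0,0.005,0,0,1],[0,-0.2,0,0.005,0,0,1],[0,-0.2,0,0.005,0,0,1],[0,-0.2,0,0.005,0,0,1],[0,-0.2,0,0.005,0,0,1],[0,-0.2,0,0.005,0,0,1],[0,-0.2,0,0.005,0,0,1]]}}

```text
t: 16.4
eef_pos: [0.5965, -0.0282, 0.0273]
eef_rot: [-0.003, 0.768, -0.641, -0.004]
force: [-9.7, -1.4, 7.4]
width: 0.341
```

Run:
```python
from h import *
st();jig()
c=wsnap('w12.png'); f=c['frame']; t=snap('scene','scene12.png')
cv2.imwrite('pics/s12z.png',cv2.resize(t['frame'][130:360,80:440,::-1],None,fx=2.2,fy=2.2,interpolation=cv2.INTER_CUBIC))
u=np.array([np.cos(np.deg2rad(10.15)),np.sin(np.deg2rad(10.15))]); o=np.array([.603,-.0265])
g=f[:,230].mean(1); print(g[184:198].round())
for r in (188,190,192):
    d=onz(c,282,r,.055)[:2]-o; print(r,(d@u).round(4))
jig()
```

```text
t 16.4 p [ 0.5965 -0.0282  0.0273] yaw -79.69 tz [-0.0025  0.0087 -1.    ] F [-9.7  -1.38  7.43] w 0.341 q [-0.18  0.37  1.74  0.01  1.04  1.2 ]
tcp jig x,y mm [-6.7 -0.6] push 9.79 lat 0.35
[198. 198. 198. 199. 202. 160.  98.  84.  84.  82.  82.  83.  82.  83.]
188 0.0439
190 0.043
192 0.0421
tcp jig x,y mm [-6.7 -0.6] push 9.99 lat -0.17
```

View pics/w12.png

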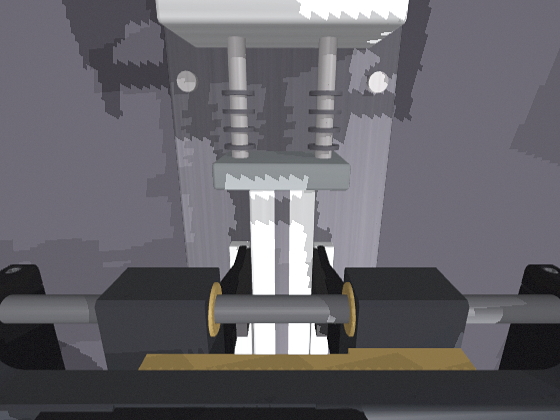

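View pics/s12z.png

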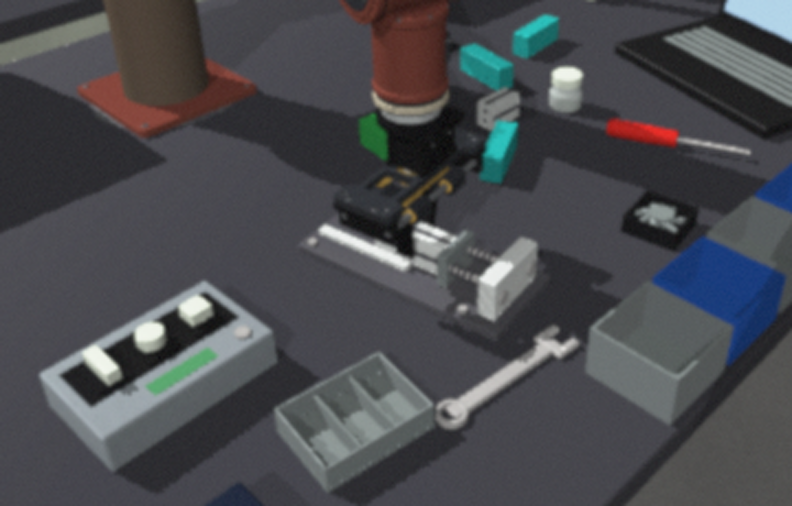

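Holding steady: push about 10 N, shoe in about 13 mm, post flat and centred. The keys look up and the bystanders look undisturbed. Handing in.

```bash
python3 -c "
from h import *
bot.close_job(); st(); jig()"
```

```text
the job is handed in; nothing more can be done
the job is handed in; nothing more can be done
```

The job is handed in at about 16.5 s. The round key, then the bar key, was pressed to the bottom and released. The 100 mm post is held flat in the jig channel, pressing the shoe.

**Last checks before hand-in:**
- **Push:** steady at 9.8–10.0 N for over 1.5 s. The TCP did not move to the resolution shown.
- **Shoe:** in about 12–13 mm by camera. That is slightly under the 14 mm that 10 N implies, but inside the 8.6–20 mm band.
- **Post:** its end is against the shoe with no visible gap. By the arm's pose it is about 0.6 mm off the jig's centre line and well under 0.1 rad off in yaw. The tool is tilted about 0.01 rad, with a light downward press of about 7 N on the bed.
- **Keys and bystanders:** the final picture shows all keys up and the other things apparently where they lay. I judged that by eye and did not measure it.

**Irregularities on the way:**
- The first hold used zero-shift rows. The spring pushed the post back about 4 mm, with about 5 N at the end. I corrected this with a steady forward shift on every row.
- The round key was bottomed with about 33 N and the bar key with about 17 N, more than the 5 N they need but under the limits.

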